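Tip the draining test tiles back onto the padded rail

ROBOT

A 6-joint arm with a two-finger parallel gripper is mounted at the origin on a cart in front of the work surface, level with it; the furniture and walls round the work are solid. World frame = base frame: x ahead of the robot, y to its left, z up, the work surface at z = 0. Lengths are in m, angles in degrees, forces in N, time in s.
With the tool pointing down it reaches from about 0.35 to 0.875 m from the base axis. Payload 15.5 kg.
Tool frame: the origin (TCP) lies between the finger pads; the fingertips stand 19 mm ahead of it and the grasp point (between the pads) is the TCP (tip_reach is the distance from the TCP to the fingertips, in m); z points along the fingers, y is the line along which they close (so a half turn about z gives the same grasp; the last joint's range is limited). The gripper opens to 85 mm and grips with 20 to 120 N. Pads are 22 mm wide; open, the fingers measure 114 mm over their backs; the gripper's body (76 mm by 85 mm) begins 54 mm behind the grasp point. The pads swing forward as they close: fully open they stand 13 mm farther back than shut.
Start: joints at [60.418, 28.281, 77.091, -0, 74.628, -5.472], TCP at [0.255, 0.57, 0.25] pointing down, gripper open.
Joint ranges: [-166.48, 166.48], [-47.26, 123.95], [12.59, 153.08], [-70.14, 250.14], [6.76, 159.57], [-176.63, 176.63]. Speed limits (degrees/s): [108.29, 108.29, 147.25, 172.46, 172.46, 172.46].

INTERFACE

Orientations are given as a 3x3 rotation matrix whose columns are the frame's x, y, z axes.
In Python, from plant import * gives the robot as it stands. The module is installed in compiled form; this text tells all that it offers.
- The arm moves only by the shell command python3 -m handwheel 'ROWS' [FORCE]. ROWS is JSON, a list of rows, each a list of 3 entries, a list of its own where there are three numbers: the shift along the tool's x, y, z in mm, then the turn, a rotation vector about the tool's x, y, z in degrees, then the finger opening in mm, from 0 to 85.4. In form: [[[dx, dy, dz], [ax, ay, az], fingers], ...]. A call has 1 to 12 rows; each row is the pose to reach, as a shift and turn from the pose commanded when the call began, along the tool's axes at that moment; what a row does not reach only later rows make up. A row lasts 1/10 s, in which the tool goes at most 50 mm and 8.59 degrees, less where a joint would pass 70% of its speed; a pose out of reach is approached as far as the arm can. A call with a gripper value outside its range is refused whole. The fingers move at their own pace and stop on an object; FORCE is the grip in N (left out, the last holds). Time passes only in rows, so rows that repeat a pose let the fingers close. It gives the time, the measured TCP pose, the force, the opening and the grip force at its end, in the units of the state.
- sense(): the state, without advancing time (a new reading comes with each control period).
- capture(name): name is "side" or "top"; returns a dict with "color" (400x640x3 uint8, red, green, blue), "z_map" (400x640 float32, m along the optical axis (not along the pixel's ray), 0 where there is no reading), "intrinsics" (3x3 intrinsics, pixels), "rvec" (rotation vector, rad) and "tvec" (3), from world to camera coordinates, as OpenCV has them. Camera axes: x right, y down, z forward; pixel columns grow to the right and rows downward; lengths in m; the calibration is good to about 2 mm. A picture is of the moment at which its call begins.
- close_job(): hands the job in; it is judged then, once.
The state is a dict: "time": time; "qpos": joint angles; "dq": joint speeds; "joint_torque": joint torques, N m; "position": TCP position; "tcp_rot": TCP orientation; "wrist_force": force on the tool from outside, world axes, zero at the start; "wrist_torque": the same for the moment, N m; "gripper_width": opening from 0.0 (shut) to 1.0 (fully open); "gripper_force": force on a finger pad.
Only numpy, scipy, OpenCV 4.12 (cv2) and the standard library are available. Lean on these libraries where they do the work, as an engineer would, in place of code of your own. Each camera call takes 0.05 s, during which the arm holds its last target. There are 200 camera calls.

TASK

In the wooden draining rack two of the three fused-glass test tiles have tipped forward onto the bare front rail, on the robot's side. Push each of these two up and over so that it leans back against the rear, rubber-sleeved rail like the third tile, with its foot still in the trough; do not lift any tile out, and leave the third tile and the things round the rack as they are.

Things in the scene. Friction and masses are not known exactly. Their poses are not given: they have to be found in the camera images.
- rack: Pale wooden draining rack, fixed to the bench, 90 mm deep (x) and 424 mm long (y); its place and yaw vary. Origin: centre of its underside on the bench; z up, x from front (robot's side) to rear. A trough 18 mm wide runs along y at x = 0, floor 12 mm and lips 24 mm above the bench. End cheeks 85 mm high. Three tiles stand at about y = -125, 0, +125 mm; which stands where varies.
- tile_a: White fused-glass tile with chips, 8 mm thick (x), 75 wide (y), 140 high (z), 0.16 to 0.26 kg, loose. Origin: centre of its bottom edge; z from foot to top, y along the rack. Starts foot in trough, leaning forward 16 degrees on the front rail: top 39 mm forward of the foot, 148 mm above the bench. Pushed past upright it falls to the rear rail by itself, leaning 16 degrees there.
- tile_b: Second tile, the same as tile_a, also starts leaning forward on the front rail.
- tile_c: Third tile, the same in size; it starts leaning back on the rear rail, as it should, and stays so.
- tile_a_top (a point): Middle of the top edge of tile_a, 140 mm from its foot.
- tile_b_top (a point): Middle of the top edge of tile_b.
- tile_c_top (a point): Middle of the top edge of tile_c.
- tile_a_foot (a point): Middle of the bottom edge of tile_a.
- tile_b_foot (a point): Middle of the bottom edge of tile_b.
- tile_c_foot (a point): Middle of the bottom edge of tile_c.
- dropper_bottle: White squeeze bottle with blue collar and pointed nozzle, 52 mm across, 135 mm high, standing loose beyond the right end of the rack (rack -y); origin at the centre of its underside. Not to be disturbed.
- bottle_neck: Cut amber bottle neck, 35 mm across, 86 mm high, standing loose beyond the left end of the rack (rack +y); origin at the centre of its underside. Not to be disturbed.
- diamond_pad: Orange diamond hand pad, 55 x 90 x 21 mm, lying loose on the bench in front of the rack; origin at the centre of its underside. Not to be disturbed.
- front_rail (a point): Middle of the front rail: bare steel, 8 mm thick, runs along the rack's y, 70 mm above the bench, at rack x = -24.6 mm.
- rear_rail (a point): Middle of the rear rail: 8 mm thick in a black rubber sleeve, runs along the rack's y, 70 mm above the bench, at rack x = +24.6 mm.
Things that resemble listed ones, but are neither listed nor needed, are in the scene too. Leave any red look-alike of the tile_a alone.

How it is judged (in metres and radians):
At the end, for the whole second after the job is handed in: All three tiles lean on the rear rail at rest: top edges at least 22 mm to the rear of the trough's middle and 135 mm above the bench, feet below 20 mm. The third tile is within 15 mm, and bottle, bottle neck and pad within 30 mm, of where they were (x of each of tile_a_top, tile_b_top, tile_c_top in the frame of rack above 0.022 m and height (world z) of each of tile_a_top, tile_b_top, tile_c_top above 0.135 m and height (world z) of each of tile_a_foot, tile_b_foot, tile_c_foot below 0.02 m and linear speed of each of tile_a, tile_b below 0.02 m/s and distance of tile_c from where it was at the start of the episode below 0.015 m and distance of each of dropper_bottle, bottle_neck, diamond_pad from where it was at the start of the episode below 0.03 m); the robot touches nothing.
It fails at once if a tile is lifted: its foot rises to the lips of the trough (25 mm above the bench) (height (world z) of any of tile_a_foot, tile_b_foot, tile_c_foot above 0.025 m).
It fails at once if the third tile is pushed off the rear rail or shifted more than 20 mm (distance of tile_c_top from where it was at the start of the episode above 0.02 m).
It fails at once if the squeeze bottle, the bottle neck or the hand pad is moved more than 30 mm or knocked over (distance of any of dropper_bottle, bottle_neck, diamond_pad from where it was at the start of the episode above 0.03 m or angle between any of dropper_bottle, bottle_neck's own z axis and vertical above 0.6 rad).
It also fails if it takes over 45 s, if anything falls off the work surface, if the arm or the gripper's body presses on something with over 40 N, if the wrist force passes 120 N, or if a joint passes its speed limit or range.

## Working session

There is one attempt and no reset: what is moved stays moved. The work goes in short steps, Python scripts to look and compute and a shell command to move; the robot and the scene stay as the last step left them, time stands still between calls to the robot, and variables do not carry over. Pictures are saved under pics/ and viewed, at most 10 in all, crops included, and the job is handed in when it is done.

```bash
mkdir -p pics; cat > h.py <<'E'
from plant import *
import numpy as np, cv2
def cloud(c):
    z=c["z_map"];K=c["intrinsics"];v,u=np.mgrid[:400,:640]
    P=np.stack([(u-K[0,2])/K[0,0]*z,(v-K[1,2])/K[1,1]*z,z],-1)
    R=cv2.Rodrigues(np.array(c["rvec"]))[0]
    W=(P-np.array(c["tvec"]).ravel())@R
    W[z==0]=np.nan
    return W
E
python3 - <<'E'
from h import *
for n in("side","top"):
    c=capture(n);cv2.imwrite(f"pics/{n}0.png",c["color"][...,::-1]);np.save(f"{n}0.npy",cloud(c))
    R=cv2.Rodrigues(np.array(c["rvec"]))[0];print(n,-R.T@np.array(c["tvec"]).ravel(),R[2])
s=sense();print(s["time"],s["position"],s["tcp_rot"],s["wrist_force"])
E
```

```text
side [0.57365005 0.89699546 0.66022272] [-0.03941871 -0.85580847 -0.51578875]
top [0.45494709 0.04423033 1.27119051] [ 0.07876388 -0.01558397 -0.99677148]
0.1 [0.25514606 0.57021206 0.24976032] [[-9.12772079e-01  4.08468858e-01 -5.68581961e-04]
 [ 4.08469237e-01  9.12771552e-01 -9.87947679e-04]
 [ 1.15439578e-04 -1.13401930e-03 -9.99999350e-01]] [-0.86657904 -0.14023794 -0.07507821]
```

View pics/side0.png

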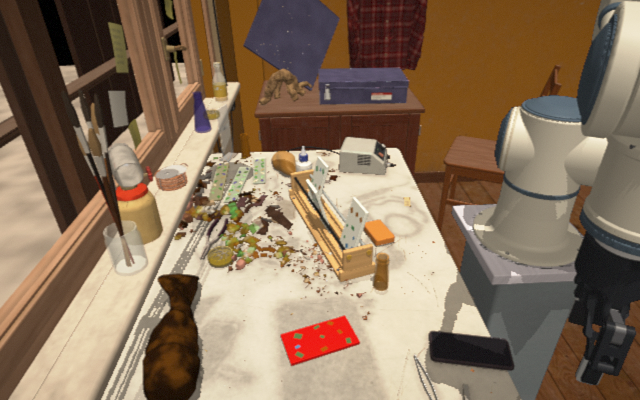

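View pics/top0.png

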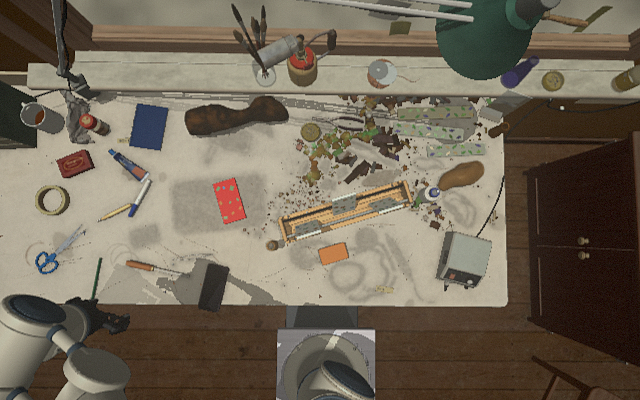

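The side view shows the rack running from (292,180) to (368,265), the pad at (378,232) and the bottle neck at (381,270). The top view shows the rack from (283,230) to (410,190), with the outer tiles near (310,229) and (388,203) apparently forward and the middle one (342,205) leaning back.

```bash
python3 - <<'E'
from h import *
W=np.load("top0.npy");c=cv2.imread("pics/top0.png")
b=np.zeros((400,640),bool);b[170:250,262:445]=1
H=W[...,2]
for name,lo,hi in(("rack",.03,.1),("cheek",.078,.093),("tops",.125,.165)):
    m=b&(H>lo)&(H<hi)
    n,l,st,ce=cv2.connectedComponentsWithStats(m.astype(np.uint8))
    for i in range(1,n):
        if st[i,4]>12:
            p=W[l==i];print(name,st[i],p.mean(0).round(4),p.min(0).round(3),p.max(0).round(3))
m=b&(H>.005)&(H<.1);m[:,:278]=0;m[:,415:]=0
print(cv2.minAreaRect(W[m][:,:2].astype(np.float32)))
m=np.zeros_like(b);m[238:268,312:355]=1;m&=(H>.012)&(H<.04);p=W[m];print("pad",p.mean(0),p.min(0),p.max(0))
S=np.load("side0.npy");h=S[...,2];b=np.zeros_like(b);b[150:290,280:400]=1
m=b&(h>.12)&(h<.165)
n,l,st,ce=cv2.connectedComponentsWithStats(m.astype(np.uint8))
for i in range(1,n):
    if st[i,4]>8: p=S[l==i];print("side",st[i],p.mean(0).round(4),p.min(0).round(3),p.max(0).round(3))
big=cv2.resize(c[165:275,255:455],(800,440),interpolation=cv2.INTER_CUBIC);cv2.imwrite("pics/topc.png",big)
E
```

```text
rack [310 170  10  10  60] [0.652  0.0413 0.0377] [0.638 0.028 0.03 ] [0.668 0.058 0.046]
rack [356 170  11   4  21] [ 0.6646 -0.1108  0.0327] [ 0.659 -0.126  0.03 ] [ 0.669 -0.093  0.038]
rack [277 180 136  63 784] [ 0.5473 -0.0629  0.0717] [ 0.432 -0.264  0.03 ] [0.639 0.158 0.099]
rack [420 185  20  17 191] [ 0.5893 -0.3158  0.0711] [ 0.567 -0.352  0.03 ] [ 0.617 -0.301  0.099]
rack [295 197 102  35 431] [ 0.5189 -0.0546  0.0689] [ 0.467 -0.21   0.03 ] [0.582 0.103 0.1  ]
rack [266 240  12  10  67] [0.4243 0.1737 0.0724] [0.409 0.161 0.032] [0.438 0.19  0.092]
cheek [402 180  11  23  94] [ 0.5971 -0.2484  0.0849] [ 0.562 -0.264  0.078] [ 0.631 -0.233  0.091]
cheek [424 185  14  16  71] [ 0.5901 -0.3196  0.082 ] [ 0.569 -0.344  0.078] [ 0.617 -0.303  0.088]
cheek [332 201  24   8  43] [ 0.5508 -0.0493  0.0851] [ 0.54  -0.084  0.078] [ 0.562 -0.013  0.093]
cheek [376 200  20   7  29] [ 0.5588 -0.1807  0.0851] [ 0.547 -0.209  0.078] [ 0.568 -0.15   0.092]
cheek [278 218  10  23  94] [0.473  0.1408 0.0849] [0.439 0.125 0.078] [0.507 0.155 0.092]
cheek [296 224  23   8  32] [0.4794 0.0
[... 239 characters left out ...]
4]
tops [377 202  26  12 124] [ 0.539  -0.1804  0.1431] [ 0.522 -0.217  0.125] [ 0.557 -0.146  0.153]
tops [296 227  25  12 121] [0.4618 0.0604 0.1438] [0.446 0.025 0.125] [0.479 0.096 0.154]
((0.541668176651001, -0.06490394473075867), (0.26377636194229126, 0.455211877822876), 0.8121514320373535)
pad [ 0.39791229 -0.01965829  0.02196497] [ 0.36151188 -0.06647831  0.01341526] [0.43349929 0.02843121 0.02932049]
side [315 156  14  21 153] [ 0.5385 -0.1744  0.1363] [ 0.521 -0.217  0.12 ] [ 0.556 -0.141  0.15 ]
side [305 179  16  23 114] [ 0.5667 -0.0328  0.1394] [ 0.549 -0.078  0.12 ] [ 0.585 -0.005  0.15 ]
side [349 197  19  27 266] [0.4619 0.0659 0.1362] [0.445 0.022 0.12 ] [0.48  0.098 0.15 ]
```

View pics/topc.png

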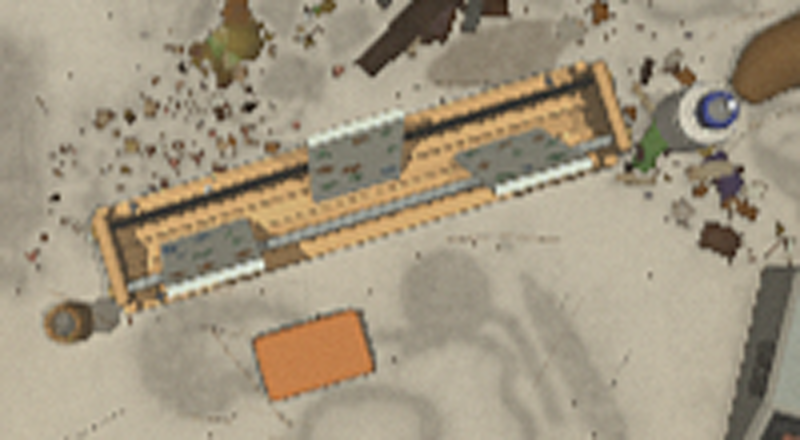

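The middle tile (crop 355,150) leans back on the sleeved rail. The two outer tiles (crop 215,265 and 525,170) lean forward. The rack centre is at about (0.535, -0.054) with yaw 17.7°. The cheeks are 408 mm apart between centres and the tile tops are at z≈0.15, both as expected. Next I shut the gripper and move high to a point in front of the left tile.

```bash
python3 -m handwheel '[[[-30,-35,0],[0,0,-8],0],[[-60,-70,0],[0,0,-16],0],[[-90,-105,0],[0,0,-24],0],[[-120,-140,0],[0,0,-32],0],[[-150,-175,0],[0,0,-40],0],[[-180,-210,0],[0,0,-42],0],[[-210,-245,0],[0,0,-42],0],[[-240,-280,0],[0,0,-42],0],[[-270,-315,0],[0,0,-42],0],[[-300,-350,0],[0,0,-42],0],[[-330,-385,0],[0,0,-42],0],[[-356,-418,0],[0,0,-42],0]]'
python3 -c "
from h import *
s=sense();print(s['tcp_rot'],s['qpos'])"
```

```text
time: 1.3
position: [0.4097, 0.0415, 0.2503]
tcp_rot: [[-0.952, -0.307, 0.0], [-0.307, 0.952, -0.0], [-0.0, -0.0, -1.0]]
wrist_force: [0.3, 0.2, 0.3]
gripper_width: -0.001
gripper_force: 0.0
[[-9.51744825e-01 -3.06890441e-01  2.12285784e-04]
 [-3.06890463e-01  9.51744838e-01 -8.07619007e-05]
 [-1.77256844e-04 -1.42013204e-04 -9.99999974e-01]] [-2.53933076e+00  1.10834743e+01  1.05147740e+02 -4.55322000e-03
  6.37564298e+01 -1.10409252e+02]
```

```bash
python3 -m handwheel '[[[0,0,40],[0,0,0],0],[[0,0,80],[0,0,0],0],[[0,0,105],[0,0,0],0],[[0,0,105],[0,0,0],0],[[-12,0,105],[0,0,0],0],[[-24,0,105],[0,0,0],0],[[-32,0,105],[0,0,0],0],[[-38,0,105],[0,0,0],0],[[-44,0,105],[0,0,0],0],[[-50,0,105],[0,0,0],0],[[-55,0,105],[0,0,0],0],[[-60,0,105],[0,0,0],0]]'
python3 -m handwheel '[[[-5,0,0],[0,0,0],0],[[-10,0,0],[0,0,0],0],[[-15,0,0],[0,0,0],0],[[-20,0,0],[0,0,0],0],[[-24,0,0],[0,0,0],0],[[-28,0,0],[0,0,0],0],[[-32,0,0],[0,0,0],0],[[-36,0,0],[0,0,0],0],[[-36,0,0],[0,0,0],0]]'
python3 - <<'E'
from h import *
c=capture("side");cv2.imwrite("pics/side1.png",cv2.resize(c["color"][130:310,230:470,::-1],(720,540)))
E
```

```text
time: 2.5
position: [0.4669, 0.0621, 0.1453]
tcp_rot: [[-0.952, -0.307, -0.0], [-0.307, 0.952, -0.0], [0.0, 0.0, -1.0]]
wrist_force: [-0.4, 0.2, -0.3]
gripper_width: 0.005
gripper_force: 0.0
time: 3.4
position: [0.5014, 0.0731, 0.1453]
tcp_rot: [[-0.952, -0.307, 0.0], [-0.307, 0.952, 0.0], [-0.0, -0.0, -1.0]]
wrist_force: [0.1, 0.0, -0.9]
gripper_width: 0.001
gripper_force: 0.0
```

View pics/side1.png

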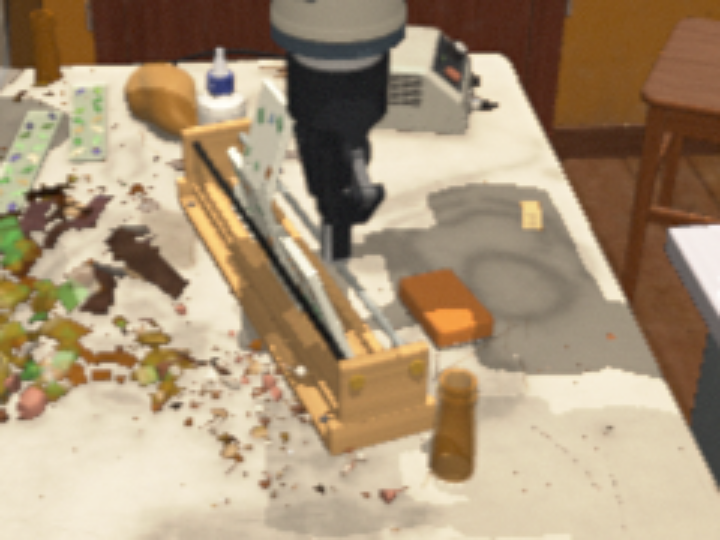

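The left tile (at 310,285) now leans on the rear rail; nothing else has moved. Next I back off and go along the front of the rack to the right tile.

```bash
python3 -m handwheel '[[[30,0,0],[0,0,0],0],[[70,0,0],[0,0,0],0],[[100,0,0],[0,0,0],0],[[100,-35,0],[0,0,0],0],[[100,-75,0],[0,0,0],0],[[100,-115,0],[0,0,0],0],[[100,-155,0],[0,0,0],0],[[100,-195,0],[0,0,0],0],[[100,-230,0],[0,0,0],0],[[100,-253,0],[0,0,0],0],[[100,-253,0],[0,0,0],0],[[90,-253,0],[0,0,0],0]]'
python3 -m handwheel '[[[-12,0,0],[0,0,0],0],[[-22,0,0],[0,0,0],0],[[-28,0,0],[0,0,0],0],[[-34,0,0],[0,0,0],0],[[-40,0,0],[0,0,0],0],[[-45,0,0],[0,0,0],0],[[-50,0,0],[0,0,0],0],[[-55,0,0],[0,0,0],0],[[-60,0,0],[0,0,0],0],[[-65,0,0],[0,0,0],0],[[-70,0,0],[0,0,0],0],[[-74,0,0],[0,0,0],0]]'
python3 -m handwheel '[[[-4,0,0],[0,0,0],0],[[-8,0,0],[0,0,0],0],[[-12,0,0],[0,0,0],0],[[-16,0,0],[0,0,0],0],[[-16,0,0],[0,0,0],0],[[-16,0,0],[0,0,0],0],[[20,0,0],[0,0,0],0],[[60,0,0],[0,0,0],0],[[90,0,0],[0,0,0],0],[[90,0,-30],[0,0,0],0],[[90,0,-60],[0,0,0],0],[[90,0,-60],[0,0,0],0]]'
python3 - <<'E'
from h import *
c=capture("side");cv2.imwrite("pics/side2.png",cv2.resize(c["color"][130:310,230:470,::-1],(720,540)))
S=cloud(c);c=capture("top");T=cloud(c)
C=np.array([.535,-.0538]);ex=np.array([.9527,.3038]);ey=np.array([-.3038,.9527])
for n,W in(("side",S),("top",T)):
    P=W.reshape(-1,3);P=P[(P[:,2]>.135)&(P[:,2]<.16)];q=P[:,:2]-C;x=q@ex;y=q@ey
    for y0 in(-.125,0,.125):
        m=(abs(y-y0)<.05)&(abs(x)<.06);print(n,y0,m.sum(),x[m].mean(),y[m].mean(),P[m,2].max())
E
```

```text
time: 4.65
position: [0.492, -0.1953, 0.1451]
tcp_rot: [[-0.952, -0.306, -0.001], [-0.306, 0.952, 0.001], [0.001, 0.001, -1.0]]
wrist_force: [-0.7, 0.1, -0.2]
gripper_width: 0.001
gripper_force: 0.0
time: 5.85
position: [0.5638, -0.1726, 0.1453]
tcp_rot: [[-0.952, -0.307, 0.0], [-0.307, 0.952, -0.0], [-0.0, -0.0, -1.0]]
wrist_force: [0.2, 0.2, -0.1]
gripper_width: -0.001
gripper_force: 0.0
time: 7.05
position: [0.4789, -0.2013, 0.2087]
tcp_rot: [[-0.952, -0.307, 0.005], [-0.307, 0.952, -0.003], [-0.004, -0.004, -1.0]]
wrist_force: [0.4, -0.6, -0.7]
gripper_width: 0.006
gripper_force: 0.0
side -0.125 53 0.04303534057697882 -0.11663013558934311 0.1463291870590568
side 0 76 0.037662733986105645 0.007205084556201218 0.15064085670755617
side 0.125 89 0.04306260323820694 0.13712673168391748 0.1468013385440526
top -0.125 101 0.04148469707165929 -0.12232547490340838 0.15105470558461592
top 0 109 0.035522333417248794 0.00021389629553858185 0.1538762228073402
top 0.125 103 0.04116867782803606 0.1309534331969406 0.15018048581352453
```

View pics/side2.png

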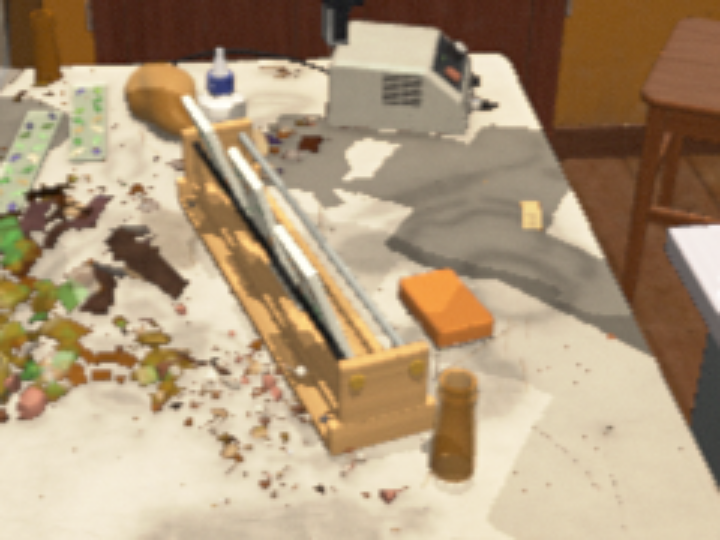

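All three tiles now lean on the rear rail (crop 200,120; 250,180; 310,285). Their tops are 36–43 mm to the rear and about 0.15 m high, and the bottle, neck and pad are where they were.

```bash
python3 -m handwheel '[[[0,0,0],[0,0,0],0],[[0,0,0],[0,0,0],0],[[0,0,0],[0,0,0],0]]'; python3 -c "
from plant import *
print(close_job())"
```

```text
time: 7.45
position: [0.4774, -0.2001, 0.2046]
tcp_rot: [[-0.952, -0.307, -0.001], [-0.307, 0.952, 0.001], [0.001, 0.001, -1.0]]
wrist_force: [0.8, -0.2, 0.1]
gripper_width: -0.003
gripper_force: 0.0
the job is handed in; nothing more can be done
None
```

I pushed both forward-leaning tiles over onto the rear rail, where the last pictures show all three leaning with nothing else visibly moved, and handed the job in at about 7.5 s; no verdict was returned.

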